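# Face up the paste tin and lock its swivel holder

## Robot

A 7-joint arm with a two-finger parallel gripper is mounted at the origin on the work surface. World frame = base frame: x ahead of the robot, y to its left, z up, the work surface at z = 0. Lengths are in m, angles in rad, forces in N, time in s.
With the tool pointing down it reaches from about 0.425 to 0.875 m from the base axis. Payload 4.7 kg.
Tool frame: the origin (TCP) lies at the very end of the fingers, on their centre line; the grasp point (between the pads) lies 19 mm behind it; z points along the fingers, y is the line along which they close (so a half turn about z gives the same grasp; the last joint's range is limited). The gripper opens to 87 mm and grips with 3 to 60 N. Pads are 19 mm wide; open, the fingers measure 117 mm over their backs; the gripper's body (75 mm by 190 mm) begins 51 mm behind the grasp point.
Start: joints at [1.204, 0.321, -0.07, 1.45, 0.023, 1.371, -0.057], TCP at [0.242, -0.603, 0.223] pointing down, gripper open.
Joint ranges: [-2.86, 2.86], [-0.3, 2.09], [-1.38, 1.24], [0.06, 2.45], [-1.56, 4.7], [0.09, 2.05], [-2.69, 2.69]. Speed limits (rad/s): [2.57, 2.57, 3.14, 3.14, 3.14, 3.14, 3.14].

## Interface

Orientations are given as a rotation vector (axis times angle).
In Python, from bench import ctrl, imaging, ticket gives the robot as it stands.
- The arm moves only by the tool jog_arm, never from a script. Its argument "rows" is text: rows parted by semicolons, each of 7 numbers parted by spaces: the shift along the tool's x, y, z in cm, then the turn, a rotation vector about the tool's x, y, z in rad, then the closure, from -1 (fully open) to 1 (shut), so that 0 is half open. A call has 1 to 5 rows; each row shifts and turns the commanded pose from where the row before left it, along the tool's axes as they then stand; what a row does not reach is not made up. A row lasts 1/8 s, in which the tool goes at most 62.5 mm and 10.7 degrees, less where a joint would pass 70% of its speed; a pose out of reach is approached as far as the arm can. A call with a gripper value outside its range is refused whole. The fingers move at their own pace and stop on an object; "force" is the grip in N (left out, the last holds). Time passes only in rows, so rows that do not move let the fingers close. It gives the time, the measured TCP pose, the force, the opening and the grip force at its end, in the units of the state.
- ctrl.get_state(): the state, without advancing time (a new reading comes with each control period).
- imaging.get_image(name): name is "side" or "top"; returns a dict with "img" (384x512x3 uint8, blue, green, red), "vertical_fov" (degrees; the focal length in pixels is half the picture's height over the tangent of half this angle, whatever the lens; pixels are square), "cx", "cy" (the principal point, pixels), "origin" and "orientation" of the camera in the world. Camera axes: x right, y down, z forward; pixel columns grow to the right and rows downward; lengths in m; the calibration is good to about 2 mm. A picture is of the moment at which its call begins. There is no depth.
- ticket.close_job(): hands the job in; it is judged then, once.
The state is a dict: "time": time; "joint_positions": joint angles; "qd": joint speeds; "joint_torque": joint torques, N m; "position": TCP position; "tool_rot": TCP orientation; "ft_force": force on the tool from outside, world axes, zero at the start; "torque": the same for the moment, N m; "grip_width": opening from 0.0 (shut) to 1.0 (fully open); "grip_force": force on a finger pad.
Only numpy, scipy, OpenCV 4.12 (cv2) and the standard library are available. Lean on these libraries where they do the work, as an engineer would, in place of code of your own. Each camera call takes 0.05 s, during which the arm holds its last target. There are 200 camera calls.

## Task

The tin of welding paste stands in a swivel holder and is too wide to grip: roll it round gently by its edge with a fingertip until the middle of its label faces the holder's front, where the yellow plate with the black diamond is. Then push the red-tabbed keeper up against the tin until its rubber pad presses on it, so that the tin stays facing that way, and let go. The tin is thin and dents easily, so press lightly, leave it standing in its cup and do not disturb the other things on the bench.

Things in the scene. Friction and masses are not known exactly. Their poses are not given: they have to be found in the camera images.
- holder: Fixed grey steel holder: plate 150 x 150 mm, 12 mm thick, origin at the centre of its underside on the swivel axis; z up; +x is its front, the side away from the robot (within 0.35 rad of straight away), with a yellow plate and black diamond. A tongue 60 mm wide, out to 195 mm along its -y, carries the keeper.
- swivel: Aluminium cup in which the tin stands, outer radius 54 mm, inner 50 mm; origin at the centre of its underside, 12 mm above the bench; its inner floor is 18 mm and its rim 30 mm above the bench. It turns endlessly about the vertical axis through the holder's origin; the bearing is stiff: it turns only under about 0.04 N m and stays where it is left.
- tin: Loose blue steel tin, 0.4 to 0.85 kg, radius 48.5 mm, in the cup with 1.5 mm play all round; it turns with the cup. Origin at the centre of its underside, z up, x towards the middle of its label (yellow patch with a red middle band). Straight side up to 108 mm. It dents if the robot presses on it with more than 15 N. Finger friction on it is moderate to good and varies.
- lid_centre (a point): Centre of the top of the tin's flat white lid, 115 mm above the tin's origin. Lid radius 47.5 mm; it is fitted askew: the top near its edge is up to 4 mm higher or lower than here, in a direction not given. A red stripe runs from the centre to the edge above the label's middle. Some 1 N along the lid's edge turn the tin.
- label (a point): Middle of the label, on the tin's side: 48.5 mm from the tin's axis along the tin's x, 62 mm above the tin's origin.
- front_mark (a point): The black diamond on the holder's yellow front plate, 100 mm from the swivel axis along the holder's +x, 12 mm above the bench.
- keeper: Black sliding keeper; its axes are the holder's. Origin: below the middle of its rubber pad's face, at bench height. It slides along the holder's +y to the tin, stiffly (2.5 N), staying where left. Origin 78.5 mm from the swivel axis when fully back; pad meets the tin at 48.5 mm, 1.5 mm more or less. Do not press the pad on the tin with more than 20 N. Pad 30 mm wide, 30 to 60 mm above the bench.
- keeper_tab (a point): Middle of the top of the keeper's upright red tab, 80 mm above the bench, 66 mm from the pad's face along the holder's -y. The tab is 34 mm wide along the holder's x and 12 mm thick along its y. Its outer (-y) face, 6 mm beyond this point, is free to push on from 30 mm above the bench up to its top.
- water_bottle: Loose bystander: water bottle, radius 38 mm, 210 mm tall, origin at the centre of its underside.
- tea_carton: Loose bystander: black and green carton, 100 x 75 x 75 mm, origin at the centre of its underside.
- wire_brush: Loose bystander: hand brush lying on the bench beyond the holder.
- wire_spool: Loose bystander: grey wire spool lying flat, radius 50 mm, 48 mm high, origin at the centre of its underside.
Mind the look-alikes: they are no part of the job. Of the things that look like the tin, the middle-sized one is meant.

How it is judged:
By the outcome, as a careful person would: the job done as asked, in the order asked, and still so for the second after the job is handed in, with the robot touching nothing.
It also fails if it takes over 67 s, if anything falls off the work surface, if the arm or the gripper's body presses on something with over 40 N, if the wrist force passes 120 N, or if a joint passes its speed limit or range.

## Working session

There is one attempt and no reset: what is moved stays moved. The work goes in short steps, Python scripts to look and compute and a tool call to move; the robot and the scene stay as the last step left them, time stands still between calls to the robot, and variables do not carry over. Pictures are saved under pics/ and viewed, at most 10 in all, crops included, and the job is handed in when it is done.

Besides the shell and the picture viewer there is one more tool, called after "Emit:" as name(argument=value, ...) on one line, values as JSON. jog_arm: Moves the arm, as the interface text tells. Its arguments: {"type":"object","properties":{"rows":{"type":"string"},"force":{"type":"number"}},"required":["rows"]}

```bash
mkdir -p pics; cat > h.py <<'E'
import numpy as np, cv2
from scipy.spatial.transform import Rotation as R
from bench import ctrl, imaging, ticket
def cam(n):
    d=imaging.get_image(n); return d
def f(d): return d["img"].shape[0]/2/np.tan(np.radians(d["vertical_fov"])/2)
def Rm(d):
    o=np.array(d["orientation"],float)
    return o if o.shape==(3,3) else R.from_rotvec(o).as_matrix()
def toz(d,u,v,z):
    r=Rm(d)@np.array([(u-d["cx"])/f(d),(v-d["cy"])/f(d),1]); o=np.array(d["origin"])
    return o+r*(z-o[2])/r[2]
def proj(d,p):
    c=Rm(d).T@(np.array(p)-d["origin"]); return f(d)*c[:2]/c[2]+[d["cx"],d["cy"]]
E
python3 - <<'E'
from h import *
import pickle
for n in("side","top"):
    d=cam(n); cv2.imwrite(f"pics/{n}0.png",d["img"]); pickle.dump(d,open(n+"0.pkl","wb"))
    print({k:v for k,v in d.items() if k!="img"})
print(ctrl.get_state())
E
```

```text
{'vertical_fov': 47.74162129640736, 'cx': 262.5539216175044, 'cy': 189.4745022374728, 'origin': array([ 0.30503805, -0.6715932 ,  0.97333278]), 'orientation': array([-2.38223807,  0.49317762, -0.1740741 ])}
{'vertical_fov': 50.497712269040726, 'cx': 250.3155290446387, 'cy': 199.02680410274212, 'origin': array([0.46482562, 0.00441679, 1.40390443]), 'orientation': array([-2.16387158,  2.18888045, -0.13858266])}
{'time': 0.1, 'joint_positions': array([ 1.20408699,  0.32173584, -0.07007419,  1.45154476,  0.02262952,
        1.37081918, -0.05691568]), 'qd': array([-0.00222874, -0.00062634, -0.00083098, -0.00320355,  0.00041042,
        0.0004139 ,  0.00033932]), 'joint_torque': array([ 2.24662331e-04, -4.92571557e+01, -4.05503707e-01, -3.13398421e+01,
       -6.42305939e-02,  3.95395956e-02,  7.04411991e-05]), 'position': array([ 0.24134013, -0.60299853,  0.22158343]), 'tool_rot': array([-3.08318332e+00, -5.94263833e-01,  7.04815107e-04]), 'ft_force': array([-0.76505496,  1.13093332, -0.43760613]), 'torque': array([-0.03583975, -0.015497  ,  0.03722068]), 'grip_force': 0.0, 'grip_width': 1.0028214500485626}
```

View pics/side0.png

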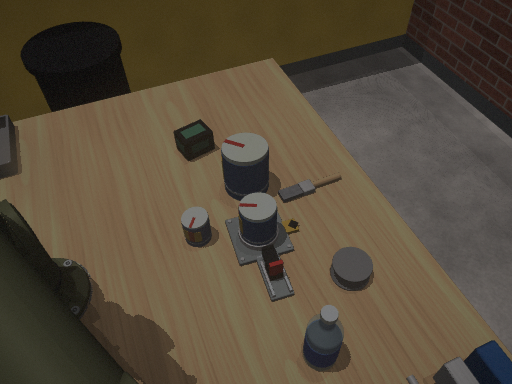

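View pics/top0.png

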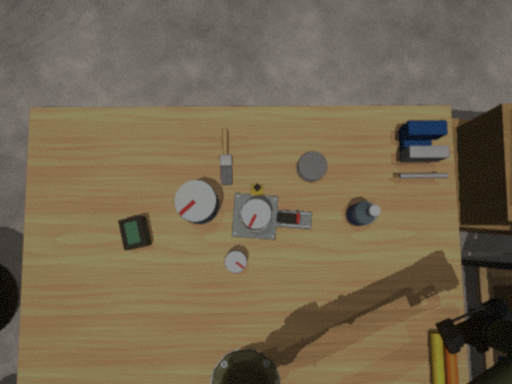

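Three tins in the top image: a large one at (196,201), a middle-sized one at (256,213) and a small one at (235,261). The middle one stands in the grey holder with the yellow plate at (257,188), so it fits the description. I'll confirm it in an enlarged crop.

```bash
python3 - <<'E'
from h import *
import pickle
d=pickle.load(open("top0.pkl","rb"))["img"]; s=pickle.load(open("side0.pkl","rb"))["img"]
a=cv2.resize(d[175:245,225:320],None,fx=8,fy=8,interpolation=cv2.INTER_CUBIC)
cv2.imwrite("pics/topc.png",a)
b=cv2.resize(s[185:305,175:315],None,fx=5,fy=5,interpolation=cv2.INTER_CUBIC)
cv2.imwrite("pics/sidec.png",b)
E
```

```text
(no output)
```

View pics/topc.png

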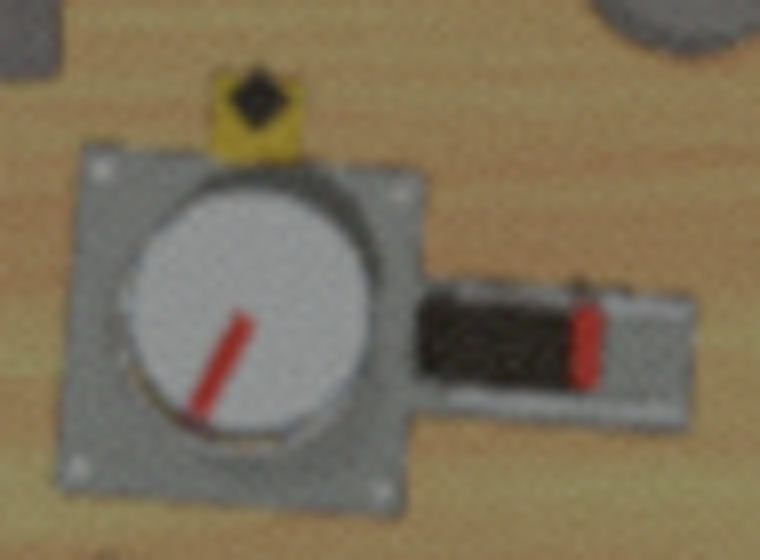

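View pics/sidec.png

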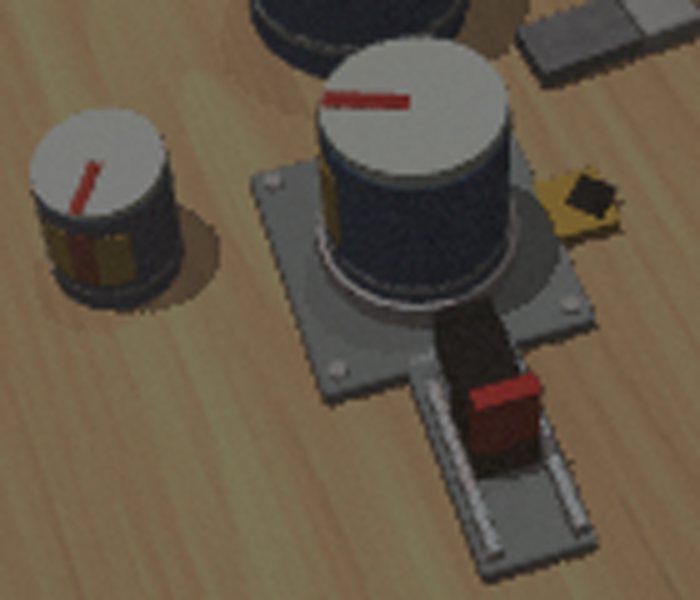

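The crops confirm the middle tin stands in the cup, its label facing the robot. Readings from the top crop: diamond (259,98), plate bolts (102,168), (402,192), (380,490), (77,467), lid centre about (249,313), stripe end (199,416), tab top (586,347).

```bash
python3 - <<'E'
from h import *
import pickle
d=pickle.load(open("top0.pkl","rb")); s=pickle.load(open("side0.pkl","rb"))
T=lambda x,y,z: toz(d,(x+.5)/8-.5+225,(y+.5)/8-.5+175,z)[:2]
S=lambda x,y,z: toz(s,(x+.5)/5-.5+175,(y+.5)/5-.5+185,z)[:2]
b=np.array([T(*p,.014) for p in[(102,168),(402,192),(380,490),(77,467)]]);c=b.mean(0)
print("bolts",b.round(4).tolist(),"c",c)
dm=T(259,98,.012);print("diam",dm,np.linalg.norm(dm-c),np.arctan2(*(dm-c)[::-1]))
e=[b[0]-b[3],b[1]-b[2]];print("yaw bolts",[np.arctan2(v[1],v[0]) for v in e],[np.arctan2(v[0],-v[1]) for v in (b[1]-b[0],b[2]-b[3])])
l=T(249,313,.133);q=T(199,416,.133);q0=T(245,318,.133);print("lid",l,q,q0,"len",np.linalg.norm(q-l),"ang",np.arctan2(*(q-l)[::-1]),np.arctan2(*(q-q0)[::-1]))
t=T(586,347,.08);print("tab",t,np.linalg.norm(t-c))
print("SIDE diam",S(591,195,.012),"bolts",S(272,181,.014),S(571,305,.014),S(338,372,.014),"lid",S(414,108,.133),"stripe",S(410,102,.133),S(322,100,.133),"tab",S(505,392,.08))
for n,p in dict(bottle=(371,212,.2),spool=(312,167,.048),small=(235,261,.08)).items(): print(n,toz(d,*p)[:2])
print(R.from_rotvec(ctrl.get_state()["tool_rot"]).as_matrix().round(3))
E
```

```text
bolts [[0.6256, 0.0191], [0.6139, -0.1097], [0.4865, -0.0979], [0.4978, 0.0309]] c [ 0.55595152 -0.03939944]
diam [ 0.65556523 -0.04885657] 0.10006161916022654 -0.09465432184647005
yaw bolts [np.float64(-0.09201082565905731), np.float64(-0.09229338872661678)] [np.float64(-0.09062293385651825), np.float64(-0.08763762595071942)]
lid [ 0.55418819 -0.03909953] [ 0.51419778 -0.01904579] [ 0.55224698 -0.03750736] len 0.0447368428467719 ang 2.6767748791358232 2.6898531009333784
tab [ 0.54249255 -0.17821304] 0.13946454398446917
SIDE diam [ 0.65540103 -0.04700797] bolts [0.497513  0.0306726] [ 0.61365231 -0.1088572 ] [ 0.48602341 -0.09813084] lid [ 0.55412257 -0.04215912] stripe [ 0.55378079 -0.03782591] [ 0.51404329 -0.0190769 ] tab [ 0.54240333 -0.17958876]
bottle [ 0.55068531 -0.38091647]
spool [ 0.71654287 -0.23515   ]
small [0.40621988 0.02777901]
[[ 0.928  0.372 -0.001]
 [ 0.372 -0.928  0.002]
 [-0.    -0.002 -1.   ]]
```

Emit:
jog_arm(rows="3.25 -2.95 0 0 0 0 1;3.25 -2.95 0 0 0 0 1;3.25 -2.95 0 0 0 0 1;3.25 -2.95 0 0 0 0 1;3.25 -2.95 0 0 0 0 1", force=20)

```text
time: 0.72
position: [0.3379, -0.4045, 0.2222]
tool_rot: [-3.084, -0.595, 0.001]
ft_force: [0.0, 0.2, -0.4]
grip_width: 0.52
grip_force: 0.0
```

Emit:
jog_arm(rows="3.25 -2.95 0 0 0 0 1;3.25 -2.95 0 0 0 0 1;3.25 -2.95 0 0 0 0 1;3.25 -2.95 0 0 0 0 1;3.25 -2.95 0 0 0 0 1")

```text
time: 1.35
position: [0.4339, -0.2074, 0.2223]
tool_rot: [3.085, 0.594, -0.001]
ft_force: [0.2, 0.4, -0.5]
grip_width: 0.021
grip_force: 0.0
```

Emit:
jog_arm(rows="3.25 -2.95 0 0 0 0 1;3.25 -2.95 0 0 0 0 1;3.25 -2.95 0 0 0 0 1;3.25 -2.95 0 0 0 0 1;3.25 -2.95 0 0 0 0 1")

```text
time: 1.98
position: [0.5299, -0.0103, 0.2222]
tool_rot: [3.085, 0.594, -0.001]
ft_force: [1.1, -0.5, -0.5]
grip_width: 0.004
grip_force: 0.0
```

Emit:
jog_arm(rows="0 0 0 0 0 -0.175 1;0 0 0 0 0 -0.175 1;0 0 0 0 0 -0.175 1;0 0 0 0 0 -0.175 1;0 0 0 0 0 -0.175 1")

```text
time: 2.6
position: [0.5293, -0.0115, 0.222]
tool_rot: [-2.537, -1.853, 0.001]
ft_force: [-0.3, -0.1, 0.0]
grip_width: 0.004
grip_force: 0.0
```

Emit:
jog_arm(rows="0 0 0 0 0 -0.175 1;0 0 0 0 0 -0.175 1;0 0 0 0 0 -0.175 1;0 0 0 0 0 -0.175 1;0 0 0 0 0 -0.175 1")

```text
time: 3.22
position: [0.5293, -0.0115, 0.2221]
tool_rot: [-1.513, -2.753, 0.001]
ft_force: [0.2, 0.3, 0.1]
grip_width: 0.005
grip_force: 0.0
```

```bash
cat > go.py <<'E'
import sys
from h import *
# args: phi(world rad) radius z yaw -> delta in tool axes (cm, rad)
C=np.array([.5557,-.0394])
s=ctrl.get_state(); Rt=R.from_rotvec(s["tool_rot"]).as_matrix()
p=np.array(s["position"]); v=p[:2]-C
print("t",round(s["time"],2),"p",p.round(4),"yaw",round(np.arctan2(Rt[1,0],Rt[0,0]),3),"tilt",Rt[2].round(4),"r,phi",np.linalg.norm(v).round(4),np.arctan2(v[1],v[0]).round(3))
print("F",np.round(s["ft_force"],2),"w",s["grip_width"],"q",np.round(s["joint_positions"],2))
if len(sys.argv)>1:
    a,r,z=map(float,sys.argv[1:4]); t=np.r_[C+r*np.array([np.cos(a),np.sin(a)]),z]
    print("delta tool cm",(Rt.T@(t-p)*100).round(2))
    y=float(sys.argv[4]) if len(sys.argv)>4 else np.arctan2(Rt[1,0],Rt[0,0])
    g=np.array([[np.cos(y),np.sin(y),0],[np.sin(y),-np.cos(y),0],[0,0,-1]])
    print("turn",R.from_matrix(Rt.T@g).as_rotvec().round(3))
E
python3 go.py 2.3 .038 .145 2.3
```

```text
t 3.23 p [ 0.5293 -0.0115  0.2221] yaw 2.137 tilt [ 4.e-04 -7.e-04 -1.e+00] r,phi 0.0384 2.328
F [0.21 0.3  0.09] w 0.004998857395484568 q [ 0.67  0.12 -0.74  1.73  0.08  1.33  0.48]
delta tool cm [-0.02  0.12  7.71]
turn [-0.001 -0.    -0.163]
```

Emit:
jog_arm(rows="0 0 3 0 0 -0.17 1;0 0 2.5 0 0 0 1;0 0 1.5 0 0 0 1;0 0 0.8 0 0 0 1;0 0 0 0 0 0 1")

```text
time: 3.85
position: [0.5296, -0.0114, 0.1444]
tool_rot: [-1.282, -2.868, 0.0]
ft_force: [0.1, 0.1, 0.5]
grip_width: 0.006
grip_force: 0.0
```

Emit:
jog_arm(rows="0 0 0.15 0 0 0 1;0 0 0.15 0 0 0 1;0 0 0 0 0 0 1")

```text
time: 4.22
position: [0.5298, -0.0115, 0.1418]
tool_rot: [1.282, 2.868, -0.0]
ft_force: [0.0, -0.3, 1.0]
grip_width: 0.005
grip_force: 0.0
```

```bash
python3 go.py 2.33 .038 .138 2.33
```

```text
t 4.22 p [ 0.5298 -0.0115  0.1418] yaw 2.301 tilt [-4.e-04  1.e-04 -1.e+00] r,phi 0.0381 2.319
F [ 0.01 -0.35  1.  ] w 0.0046345109163026445 q [ 0.66  0.19 -0.75  1.83  0.14  1.18  0.59]
delta tool cm [-0.01 -0.04  0.38]
turn [ 0.     0.    -0.029]
```

Emit:
jog_arm(rows="0 0 0.1 0 0 0 1;0 0 0 0 0 0 1")

```text
time: 4.47
position: [0.5296, -0.0115, 0.1405]
tool_rot: [1.282, 2.868, -0.0]
ft_force: [0.5, -0.3, -1.2]
grip_width: 0.005
grip_force: 0.0
```

Emit:
jog_arm(rows="0 0 0.1 0 0 0 1;0 0 0 0 0 0 1")

```text
time: 4.72
position: [0.5296, -0.0115, 0.1394]
tool_rot: [-1.282, -2.868, 0.0]
ft_force: [0.7, -0.1, -0.6]
grip_width: 0.004
grip_force: 0.0
```

Emit:
jog_arm(rows="0 0 0.1 0 0 0 1;0 0 0 0 0 0 1")

```text
time: 4.97
position: [0.5296, -0.0115, 0.1384]
tool_rot: [-1.282, -2.868, 0.0]
ft_force: [0.1, 0.7, 0.7]
grip_width: 0.004
grip_force: 0.0
```

Emit:
jog_arm(rows="0 0 0.1 0 0 0 1;0 0 0 0 0 0 1")

```text
time: 5.22
position: [0.5296, -0.0115, 0.1374]
tool_rot: [-1.282, -2.868, 0.0]
ft_force: [-0.0, 0.1, 0.0]
grip_width: 0.008
grip_force: 0.0
```

Emit:
jog_arm(rows="0 0 0.05 0 0 0 1;0 0 0 0 0 0 1")

```text
time: 5.48
position: [0.5297, -0.0115, 0.137]
tool_rot: [-1.282, -2.868, 0.0]
ft_force: [-0.2, -0.5, 0.0]
grip_width: 0.004
grip_force: 0.0
```

Emit:
jog_arm(rows="0 0 0.05 0 0 0 1;0 0 0 0 0 0 1")

```text
time: 5.72
position: [0.5297, -0.0115, 0.1365]
tool_rot: [1.282, 2.868, -0.0]
ft_force: [-0.7, -0.9, 0.1]
grip_width: 0.005
grip_force: 0.0
```

Emit:
jog_arm(rows="0 0 0.05 0 0 0 1;0 0 0.05 0 0 0 1")

```text
time: 5.98
position: [0.5297, -0.0115, 0.1355]
tool_rot: [1.282, 2.868, -0.0]
ft_force: [-0.1, 0.3, 0.5]
grip_width: 0.009
grip_force: 0.0
```

Emit:
jog_arm(rows="0 0 0.05 0 0 0 1;0 0 0 0 0 0 1")

```text
time: 6.22
position: [0.5297, -0.0115, 0.135]
tool_rot: [-1.282, -2.868, 0.0]
ft_force: [-0.0, 0.5, -0.0]
grip_width: 0.005
grip_force: 0.0
```

Emit:
jog_arm(rows="0 0 0.05 0 0 0 1;0 0 0 0 0 0 1")

```text
time: 6.48
position: [0.5296, -0.0115, 0.1345]
tool_rot: [-1.282, -2.868, 0.0]
ft_force: [0.1, 0.4, -0.5]
grip_width: 0.005
grip_force: 0.0
```

Emit:
jog_arm(rows="0 0 0.05 0 0 0 1;0 0 0.05 0 0 0 1")

```text
time: 6.72
position: [0.5297, -0.0115, 0.1335]
tool_rot: [1.282, 2.868, -0.0]
ft_force: [-0.2, -0.3, -0.2]
grip_width: 0.003
grip_force: 0.0
```

Emit:
jog_arm(rows="0 0 0.05 0 0 0 1;0 0 0 0 0 0 1")

```text
time: 6.98
position: [0.5296, -0.0115, 0.133]
tool_rot: [-1.282, -2.868, 0.0]
ft_force: [-0.2, -0.1, -0.4]
grip_width: 0.006
grip_force: 0.0
```

Emit:
jog_arm(rows="0 0 0.05 0 0 0 1;0 0 0 0 0 0 1")

```text
time: 7.22
position: [0.5297, -0.0115, 0.1325]
tool_rot: [1.282, 2.868, -0.0]
ft_force: [-0.1, -0.1, -0.1]
grip_width: 0.002
grip_force: 0.0
```

Emit:
jog_arm(rows="0 0 0.05 0 0 0 1;0 0 0 0 0 0 1")

```text
time: 7.48
position: [0.5297, -0.0115, 0.1321]
tool_rot: [1.282, 2.868, -0.0]
ft_force: [0.0, 0.5, 1.0]
grip_width: 0.002
grip_force: 0.2
```

Emit:
jog_arm(rows="0 0 0.05 0 0 0 1;0 0 0 0 0 0 1")

```text
time: 7.72
position: [0.5298, -0.0115, 0.1319]
tool_rot: [1.282, 2.868, -0.0]
ft_force: [-1.3, -0.5, 4.0]
grip_width: -0.001
grip_force: 1.7
```

Emit:
jog_arm(rows="0 0 0.05 0 0 0 1;0 0 0 0 0 0 1")

```text
time: 7.98
position: [0.5299, -0.0114, 0.1318]
tool_rot: [1.282, 2.868, -0.0]
ft_force: [-2.6, 0.2, 6.6]
grip_width: 0.005
grip_force: 3.2
```

Emit:
jog_arm(rows="-0.005 0.19 0 0 0 0.05 1;-0.005 0.19 0 0 0 0.05 1;-0.005 0.19 0 0 0 0.05 1")

```text
time: 8.35
position: [0.5343, -0.0078, 0.1318]
tool_rot: [1.495, 2.762, -0.0]
ft_force: [-2.0, 0.2, 6.2]
grip_width: 0.005
grip_force: 3.3
```

```bash
python3 go.py; python3 - <<'E'
from h import *
d=cam("side"); cv2.imwrite("pics/s1.png",cv2.resize(d["img"][165:295,175:315],None,fx=4,fy=4,interpolation=cv2.INTER_CUBIC))
E
```

```text
t 8.35 p [ 0.5343 -0.0078  0.1318] yaw 2.149 tilt [-4.e-04 -0.e+00 -1.e+00] r,phi 0.0381 2.166
F [-1.97  0.2   6.22] w 0.005421795556414507 q [ 0.63  0.21 -0.73  1.83  0.15  1.16  0.42]
```

View pics/s1.png

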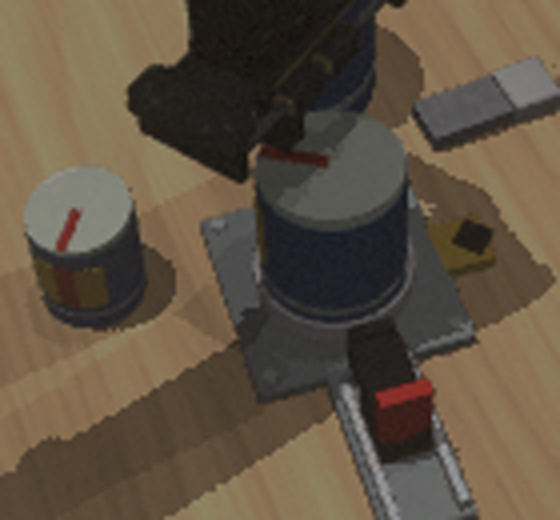

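The tin turns with the fingertip: the stripe has swung clockwise and now runs from (327,160) to (262,154) in the crop. Carrying on along the arc.

Emit:
jog_arm(rows="-0.02 0.38 0 0 0 0.1 1;-0.02 0.38 0 0 0 0.1 1;-0.02 0.38 0 0 0 0.1 1;-0.02 0.38 0 0 0 0.1 1;-0.02 0.38 0 0 0 0.1 1")

```text
time: 9.02
position: [0.5523, -0.0013, 0.1318]
tool_rot: [2.134, 2.305, 0.001]
ft_force: [-2.8, 0.7, 6.5]
grip_width: 0.002
grip_force: 3.1
```

```bash
python3 go.py
```

```text
t 9.03 p [ 0.5523 -0.0013  0.1318] yaw 1.648 tilt [ 2.e-04  4.e-04 -1.e+00] r,phi 0.0382 1.66
F [-2.8   0.68  6.55] w 0.0018341221035657886 q [ 0.55  0.24 -0.67  1.79  0.16  1.17 -0.09]
```

Emit:
jog_arm(rows="-0.02 0.38 0 0 0 0.1 1;-0.02 0.38 0 0 0 0.1 1;-0.02 0.38 0 0 0 0.1 1;-0.02 0.38 0 0 0 0.1 1;-0.02 0.38 0 0 0 0.1 1")

```text
time: 9.65
position: [0.571, -0.0044, 0.1318]
tool_rot: [-2.638, -1.706, -0.001]
ft_force: [-0.5, 0.7, 5.6]
grip_width: 0.002
grip_force: 2.9
```

Emit:
jog_arm(rows="-0.02 0.38 0 0 0 0.1 1;-0.02 0.38 0 0 0 0.1 1;-0.02 0.38 0 0 0 0.1 1;-0.02 0.38 0 0 0 0.1 1;-0.02 0.38 0 0 0 0.1 1")

```text
time: 10.28
position: [0.5857, -0.0162, 0.1318]
tool_rot: [-2.978, -1.0, -0.001]
ft_force: [-2.4, 1.5, 5.6]
grip_width: 0.01
grip_force: 2.7
```

```bash
python3 go.py; python3 - <<'E'
from h import *
d=cam("side"); cv2.imwrite("pics/s2.png",cv2.resize(d["img"][165:295,175:315],None,fx=4,fy=4,interpolation=cv2.INTER_CUBIC))
E
```

```text
t 10.28 p [ 0.5857 -0.0162  0.1318] yaw 0.648 tilt [ 1.e-03 -1.e-04 -1.e+00] r,phi 0.0379 0.659
F [-2.39  1.52  5.65] w 0.009977831756702386 q [ 0.42  0.29 -0.52  1.71  0.15  1.18 -1.06]
```

View pics/s2.png

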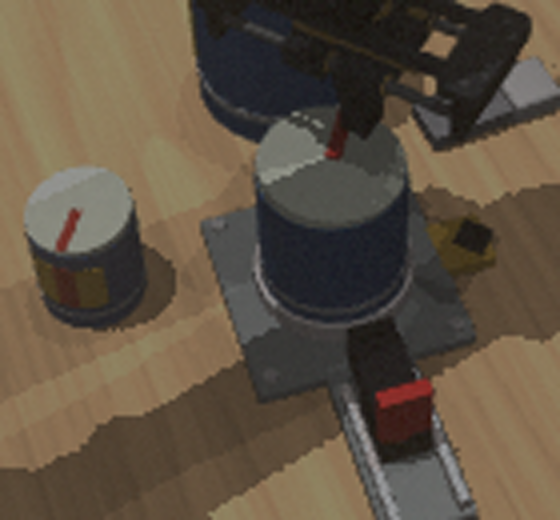

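Still tracking without visible slip: the stripe runs from (333,157) up beside the finger. About 1.11 rad is left.

Emit:
jog_arm(rows="-0.02 0.38 0 0 0 0.1 1;-0.02 0.38 0 0 0 0.1 1;-0.02 0.38 0 0 0 0.1 1;-0.02 0.38 0 0 0 0.1 1;-0.02 0.38 0 0 0 0.1 1")

```text
time: 10.95
position: [0.5929, -0.0335, 0.1318]
tool_rot: [-3.132, -0.232, -0.001]
ft_force: [-1.7, 1.1, 4.7]
grip_width: 0.005
grip_force: 2.7
```

Emit:
jog_arm(rows="-0.02 0.38 0 0 0 0.1 1;-0.02 0.38 0 0 0 0.1 1;-0.02 0.38 0 0 0 0.1 1;-0.02 0.38 0 0 0 0.1 1;-0.02 0.38 0 0 0 0.1 1")

```text
time: 11.58
position: [0.5909, -0.0519, 0.1318]
tool_rot: [-3.092, 0.549, -0.001]
ft_force: [-1.6, 2.0, 6.2]
grip_width: 0.006
grip_force: 2.6
```

Emit:
jog_arm(rows="-0.02 0.38 0 0 0 0.1 1;0 0 0 0 0 0 1")

```text
time: 11.82
position: [0.5893, -0.056, 0.1318]
tool_rot: [-3.062, 0.701, -0.0]
ft_force: [-1.7, 0.3, 5.3]
grip_width: 0.008
grip_force: 2.7
```

```bash
python3 go.py; python3 - <<'E'
from h import *
import pickle
d=cam("side"); pickle.dump(d,open("side3.pkl","wb")); cv2.imwrite("pics/s3.png",cv2.resize(d["img"][185:255,215:315],None,fx=7,fy=7,interpolation=cv2.INTER_CUBIC))
E
```

```text
t 11.82 p [ 0.5893 -0.056   0.1318] yaw -0.45 tilt [ 1.e-04 -6.e-04 -1.e+00] r,phi 0.0375 -0.459
F [-1.7   0.32  5.29] w 0.007598858289994652 q [ 0.35  0.28 -0.35  1.7   0.1   1.17 -2.05]
```

View pics/s3.png

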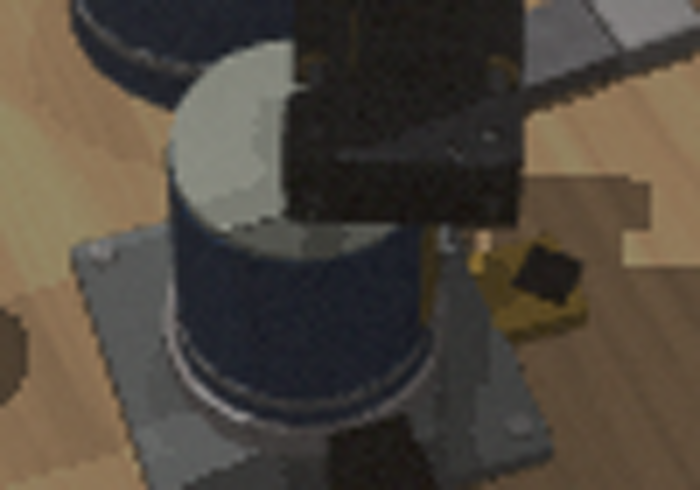

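Emit:
jog_arm(rows="0 0 -1 0 0 0 1;0 0 -3 0 0 0 1;0 0 -4 0 0 -0.12 1;0 0 0 0 0 -0.12 1;0 0 0 0 0 -0.12 1")

```text
time: 12.5
position: [0.5896, -0.0567, 0.212]
tool_rot: [3.138, -0.134, 0.002]
ft_force: [-0.1, 0.6, 0.4]
grip_width: 0.006
grip_force: 0.0
```

```bash
python3 go.py -1.663 .188 .21 -.092
```

```text
t 12.5 p [ 0.5896 -0.0567  0.212 ] yaw -0.085 tilt [ 1.5e-03  4.0e-04 -1.0e+00] r,phi 0.0381 -0.471
F [-0.11  0.56  0.41] w 0.0062512048457121 q [ 0.39  0.23 -0.39  1.61  0.09  1.33 -1.67]
delta tool cm [-3.66 17.37  0.2 ]
turn [ 0.    -0.002  0.007]
```

Emit:
jog_arm(rows="-1 4.3 0 0 0 0 1;-1 4.3 0 0 0 0 1;-1 4.3 0 0 0 0 1;-0.65 4.5 0 0 0 0.007 1;0 0 0 0 0 0 1")

```text
time: 13.12
position: [0.5354, -0.2321, 0.2109]
tool_rot: [3.135, -0.164, -0.001]
ft_force: [-0.0, 0.6, 0.7]
grip_width: 0.005
grip_force: 0.0
```

```bash
python3 go.py -1.663 .188 .055 -.092; python3 - <<'E'
from h import *
import pickle
d=cam("top"); pickle.dump(d,open("top4.pkl","wb")); s=cam("side"); pickle.dump(s,open("side4.pkl","wb"))
a=cv2.resize(d["img"][175:245,225:320],(760,560),interpolation=cv2.INTER_CUBIC)[:,:380]
b=cv2.resize(s["img"][185:265,215:275],(420,560),interpolation=cv2.INTER_CUBIC)
cv2.imwrite("pics/t4.png",np.hstack([a,b]))
E
```

```text
t 13.12 p [ 0.5354 -0.2321  0.2109] yaw -0.104 tilt [-7.0e-04  2.4e-03 -1.0e+00] r,phi 0.1938 -1.676
F [-0.03  0.56  0.68] w 0.004677266593767278 q [ 0.6   0.2  -0.27  1.63  0.06  1.32 -1.36]
delta tool cm [ 0.25 -0.62 15.59]
turn [ 0.002  0.001 -0.012]
```

View pics/t4.png

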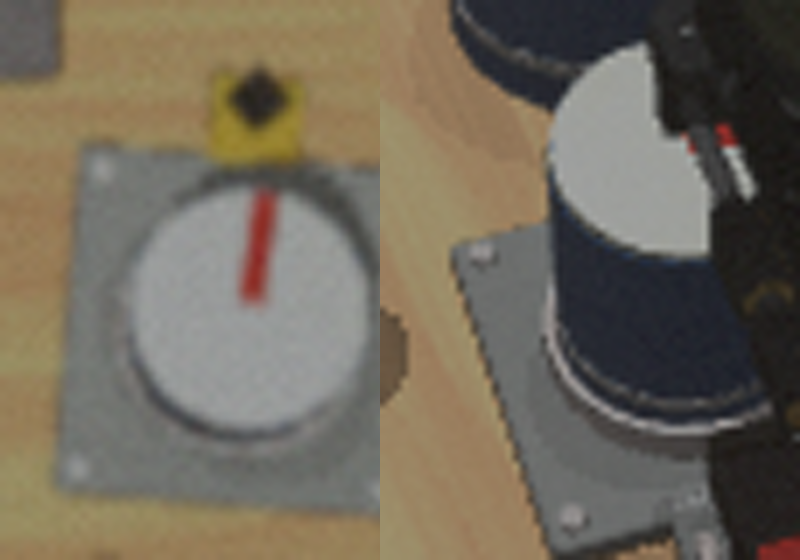

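The label stripe now points at the front: the top crop shows it from (253,301) to (266,192). Measuring its angle precisely by fitting the red pixels, before and after.

```bash
cat > st.py <<'E'
from h import *
import pickle,sys
for n in sys.argv[1:]:
    d=pickle.load(open(n,"rb")); g=cv2.resize(d["img"],None,fx=8,fy=8,interpolation=cv2.INTER_CUBIC).astype(int)
    m=(g[...,2]-g[...,1]>60)&(g[...,2]-g[...,0]>50); k=np.zeros_like(m); k[180*8:235*8,238*8:275*8]=1
    y,x=np.nonzero(m&k); P=np.array([toz(d,(u+.5)/8-.5,(v+.5)/8-.5,.133)[:2] for u,v in zip(x[::5],y[::5])])
    vx,vy,x0,y0=cv2.fitLine(P.astype(np.float32),cv2.DIST_L2,0,.001,.001).ravel()
    w=np.c_[P-[x0,y0]]@[vx,vy]
    print(n,len(P),"angle",np.arctan2(vy,vx),"ends",[x0+w.min()*vx,y0+w.min()*vy],[x0+w.max()*vx,y0+w.max()*vy])
E
python3 st.py top0.pkl top4.pkl
```

```text
top0.pkl 344 angle -0.49558717 ends [np.float64(0.5163397506621977), np.float64(-0.017943967092828618)] [np.float64(0.5510438774388303), np.float64(-0.03670454547159566)]
top4.pkl 352 angle -0.15603006 ends [np.float64(0.5604426367829993), np.float64(-0.040027468281164436)] [np.float64(0.6001585518992926), np.float64(-0.04627512797049966)]
```

Emit:
jog_arm(rows="0.88 -4.5 0 0 0 0 1;0.88 -4.5 0 0 0 0 1;0.88 -4.5 0 0 0 0 1;0.88 -4.5 0 0 0 0 1;0 0 0 0 0 0.12 1")

```text
time: 13.85
position: [0.5905, -0.0422, 0.2114]
tool_rot: [-3.121, 0.325, -0.001]
ft_force: [-0.2, -0.6, 0.5]
grip_width: 0.007
grip_force: 0.0
```

Emit:
jog_arm(rows="0 0 2 0 0 0.12 1;0 0 2.5 0 0 0.11 1;0 0 2 0 0 0 1;0 0 0.6 0 0 0 1;0 0 0 0 0 0 1")

```text
time: 14.48
position: [0.5898, -0.0496, 0.1402]
tool_rot: [-3.064, 0.692, 0.0]
ft_force: [0.1, 0.3, 0.5]
grip_width: 0.006
grip_force: 0.0
```

```bash
python3 go.py -.459 .0375 .132 -.45
```

```text
t 14.47 p [ 0.5898 -0.0496  0.1402] yaw -0.444 tilt [-2.e-04 -3.e-04 -1.e+00] r,phi 0.0356 -0.29
F [0.07 0.33 0.55] w 0.005791984043894963 q [ 0.34  0.27 -0.36  1.7   0.1   1.19 -2.05]
delta tool cm [0.23 0.6  0.82]
turn [-0.     0.     0.006]
```

Emit:
jog_arm(rows="0.2 0.6 0.3 0 0 0 1;0 0 0.2 0 0 0 1;0 0 0.15 0 0 0 1;0 0 0 0 0 0 1")

```text
time: 14.98
position: [0.5889, -0.057, 0.1335]
tool_rot: [-3.064, 0.695, 0.0]
ft_force: [0.6, -0.0, 1.1]
grip_width: 0.006
grip_force: 0.0
```

Emit:
jog_arm(rows="0 0 0.1 0 0 0 1;0 0 0 0 0 0 1")

```text
time: 15.22
position: [0.5889, -0.057, 0.1325]
tool_rot: [3.064, -0.695, -0.0]
ft_force: [0.2, 0.3, 0.6]
grip_width: 0.003
grip_force: 0.0
```

Emit:
jog_arm(rows="0 0 0.05 0 0 0 1;0 0 0 0 0 0 1")

```text
time: 15.48
position: [0.589, -0.057, 0.1321]
tool_rot: [3.064, -0.695, 0.0]
ft_force: [-0.1, 0.2, 0.8]
grip_width: 0.003
grip_force: 0.1
```

Contact. Press 1 mm more, then turn back by 0.064 rad.

Emit:
jog_arm(rows="0 0 0.05 0 0 0 1;0 0 0.05 0 0 0 1;0 0 0 0 0 0 1")

```text
time: 15.85
position: [0.5891, -0.0571, 0.1317]
tool_rot: [3.064, -0.695, 0.001]
ft_force: [-1.6, 0.2, 4.9]
grip_width: 0.008
grip_force: 2.5
```

Emit:
jog_arm(rows="-0.002 -0.12 0 0 0 -0.032 1;-0.002 -0.12 0 0 0 -0.032 1;0 0 0 0 0 0 1;0 0 0 0 0 0 1")

```text
time: 16.35
position: [0.5901, -0.0552, 0.1317]
tool_rot: [3.084, -0.597, 0.001]
ft_force: [-1.3, -0.6, 5.6]
grip_width: 0.003
grip_force: 2.7
```

```bash
python3 go.py
```

```text
t 16.35 p [ 0.5901 -0.0552  0.1317] yaw -0.382 tilt [ 9.e-04  3.e-04 -1.e+00] r,phi 0.0379 -0.431
F [-1.32 -0.59  5.55] w 0.0028279225303499828 q [ 0.35  0.28 -0.36  1.7   0.11  1.18 -1.99]
```

Emit:
jog_arm(rows="0 0 -1 0 0 0 1;0 0 -3 0 0 0 1;0 0 -4 0 0 -0.15 1;0 0 0 0 0 -0.14 1;0 0 0 0 0 0 1")

```text
time: 16.98
position: [0.59, -0.0549, 0.2114]
tool_rot: [3.138, -0.147, 0.001]
ft_force: [0.1, -0.5, -0.1]
grip_width: 0.005
grip_force: 0.0
```

Emit:
jog_arm(rows="-0.9 4.4 0 0 0 0 1;-0.9 4.4 0 0 0 0 1;-0.9 4.4 0 0 0 0 1;-0.85 4.35 0 0 0 0 1;0 0 0 0 0 0 1")

```text
time: 17.6
position: [0.5359, -0.2315, 0.2099]
tool_rot: [3.136, -0.162, -0.004]
ft_force: [-0.6, 0.6, -0.5]
grip_width: 0.01
grip_force: 0.0
```

```bash
python3 -c "
from h import *
import pickle
pickle.dump(cam('top'),open('top5.pkl','wb'))"
python3 st.py top5.pkl; python3 go.py -1.663 .188 .055 -.092
```

```text
top5.pkl 353 angle -0.104505606 ends [np.float64(0.5604953399366797), np.float64(-0.0399039267091165)] [np.float64(0.6004778663189162), np.float64(-0.044097602797738715)]
t 17.65 p [ 0.5371 -0.2283  0.2101] yaw -0.099 tilt [-1.8e-03 -3.0e-04 -1.0e+00] r,phi 0.1898 -1.669
F [0.47 0.83 0.6 ] w 0.006891825217651699 q [ 0.6   0.2  -0.28  1.63  0.06  1.32 -1.36]
delta tool cm [ 0.14 -0.17 15.51]
turn [-0.     0.002 -0.007]
```

Stripe angle is -0.105 against -0.092 for the front, so it is within 0.7°. Next I turn the gripper a quarter so its wide body stays clear of the tin, then push the tab.

Emit:
jog_arm(rows="0 0 0 0 0 -0.175 1;0 0 0 0 0 -0.175 1;0 0 0 0 0 -0.175 1;0 0 0 0 0 -0.175 1;0 0 0 0 0 -0.175 1")

```text
time: 18.27
position: [0.5388, -0.2241, 0.2105]
tool_rot: [-2.899, -1.208, 0.0]
ft_force: [-0.7, -0.5, 0.6]
grip_width: 0.004
grip_force: 0.0
```

Emit:
jog_arm(rows="0 0 0 0 0 -0.175 1;0 0 0 0 0 -0.175 1;0 0 0 0 0 -0.175 1;0 0 0 0 0 -0.175 1;0 0 0 0 0 0 1")

```text
time: 18.9
position: [0.5387, -0.2245, 0.2106]
tool_rot: [-2.317, -2.12, -0.001]
ft_force: [0.0, -0.2, -1.0]
grip_width: 0.006
grip_force: 0.0
```

```bash
python3 go.py -1.663 .188 .052 1.479
```

```text
t 18.9 p [ 0.5387 -0.2245  0.2106] yaw 1.482 tilt [ 1.e-03 -5.e-04 -1.e+00] r,phi 0.1859 -1.662
F [ 0.02 -0.16 -1.02] w 0.00649638989480071 q [ 0.73  0.21 -0.43  1.63  0.09  1.32  0.19]
delta tool cm [-2.300e-01 -1.000e-02  1.586e+01]
turn [-0.001 -0.001  0.003]
```

Emit:
jog_arm(rows="0 0 4 0 0 0 1;0 0 4.5 0 0 0 1;0 0 4.3 0 0 0 1;0 0 3 0 0 0 1;0 0 0 0 0 0 1")

```text
time: 19.52
position: [0.5365, -0.2246, 0.0504]
tool_rot: [-2.315, -2.115, 0.003]
ft_force: [-0.5, -0.2, -0.0]
grip_width: 0.005
grip_force: 0.0
```

Emit:
jog_arm(rows="0.7 0 0 0 0 0 1;0.6 0 0 0 0 0 1;0.5 0 0 0 0 0 1;0 0 0 0 0 0 1")

```text
time: 20.02
position: [0.5404, -0.2078, 0.0538]
tool_rot: [2.315, 2.122, 0.001]
ft_force: [0.3, -0.5, 0.2]
grip_width: 0.004
grip_force: 0.0
```

```bash
python3 go.py -1.663 .160 .052 1.479
```

```text
t 20.02 p [ 0.5404 -0.2078  0.0538] yaw 1.484 tilt [-4.e-04  1.e-03 -1.e+00] r,phi 0.1691 -1.661
F [ 0.27 -0.55  0.24] w 0.0035556065537626475 q [ 0.68  0.34 -0.43  1.81  0.16  1.03  0.11]
delta tool cm [ 0.91 -0.03  0.18]
turn [0.001 0.    0.005]
```

Emit:
jog_arm(rows="0.4 0 0 0 0 0 1;0.4 0 0 0 0 0 1;0.3 0 0 0 0 0 1;0.3 0 0 0 0 0 1;0 0 0 0 0 0 1")

```text
time: 20.65
position: [0.5412, -0.1945, 0.053]
tool_rot: [2.317, 2.122, -0.0]
ft_force: [0.4, -1.0, -0.7]
grip_width: 0.006
grip_force: 0.2
```

Emit:
jog_arm(rows="0.3 0 0 0 0 0 1;0.3 0 0 0 0 0 1;0.3 0 0 0 0 0 1;0.3 0 0 0 0 0 1;0 0 0 0 0 0 1")

```text
time: 21.28
position: [0.5423, -0.1818, 0.053]
tool_rot: [-2.316, -2.122, -0.0]
ft_force: [-1.0, -1.0, 0.0]
grip_width: 0.005
grip_force: 0.6
```

```bash
python3 go.py -1.663 .130 .052 1.479
```

```text
t 21.27 p [ 0.5423 -0.1818  0.053 ] yaw 1.483 tilt [ 5.e-04 -2.e-04 -1.e+00] r,phi 0.1431 -1.665
F [-1.01 -1.    0.04] w 0.005239802440781165 q [ 0.65  0.33 -0.44  1.82  0.16  1.02  0.06]
delta tool cm [1.31 0.03 0.1 ]
turn [-0.    -0.     0.004]
```

Emit:
jog_arm(rows="0.25 0 0 0 0 0 1;0.25 0 0 0 0 0 1;0.25 0 0 0 0 0 1;0.2 0 0 0 0 0 1;0 0 0 0 0 0 1")

```text
time: 21.9
position: [0.5431, -0.1725, 0.053]
tool_rot: [-2.316, -2.122, -0.0]
ft_force: [-0.0, -1.9, -0.6]
grip_width: 0.009
grip_force: 0.7
```

Emit:
jog_arm(rows="0.1 0 0 0 0 0 1;0 0 0 0 0 0 1")

```text
time: 22.15
position: [0.5431, -0.172, 0.053]
tool_rot: [-2.317, -2.121, 0.0]
ft_force: [0.2, -2.7, -1.2]
grip_width: 0.009
grip_force: 1.0
```

Emit:
jog_arm(rows="0.1 0 0 0 0 0 1;0 0 0 0 0 0 1")

```text
time: 22.4
position: [0.5432, -0.171, 0.053]
tool_rot: [2.317, 2.122, -0.0]
ft_force: [-0.6, -2.3, -0.6]
grip_width: 0.004
grip_force: 1.1
```

Emit:
jog_arm(rows="0.1 0 0 0 0 0 1;0 0 0 0 0 0 1")

```text
time: 22.65
position: [0.5433, -0.1699, 0.053]
tool_rot: [-2.317, -2.122, 0.0]
ft_force: [0.4, -2.2, -0.8]
grip_width: 0.005
grip_force: 1.1
```

Emit:
jog_arm(rows="0.1 0 0 0 0 0 1;0 0 0 0 0 0 1")

```text
time: 22.9
position: [0.5434, -0.1692, 0.053]
tool_rot: [2.317, 2.122, -0.0]
ft_force: [-0.2, -2.8, -0.9]
grip_width: 0.011
grip_force: 1.4
```

Emit:
jog_arm(rows="0.1 0 0 0 0 0 1;0 0 0 0 0 0 1")

```text
time: 23.15
position: [0.5434, -0.1692, 0.0531]
tool_rot: [2.317, 2.12, -0.001]
ft_force: [0.6, -5.4, -1.7]
grip_width: 0.004
grip_force: 2.5
```

Emit:
jog_arm(rows="0.05 0 0 0 0 0 1;0 0 0 0 0 0 1")

```text
time: 23.4
position: [0.5434, -0.1692, 0.0531]
tool_rot: [2.317, 2.12, -0.002]
ft_force: [-0.1, -5.9, -1.7]
grip_width: 0.005
grip_force: 3.0
```

Emit:
jog_arm(rows="0.1 0 0 0 0 0 1;0 0 0 0 0 0 1")

```text
time: 23.65
position: [0.5434, -0.1691, 0.0531]
tool_rot: [2.317, 2.118, -0.003]
ft_force: [-0.2, -7.1, -2.2]
grip_width: 0.005
grip_force: 3.8
```

Emit:
jog_arm(rows="0.1 0 0 0 0 0 1;0 0 0 0 0 0 1")

```text
time: 23.9
position: [0.5433, -0.1691, 0.0531]
tool_rot: [2.317, 2.117, -0.004]
ft_force: [-0.5, -9.1, -2.6]
grip_width: 0.008
grip_force: 4.6
```

Emit:
jog_arm(rows="0.1 0 0 0 0 0 1;0 0 0 0 0 0 1")

```text
time: 24.15
position: [0.5434, -0.169, 0.0531]
tool_rot: [2.317, 2.116, -0.005]
ft_force: [0.7, -10.3, -2.5]
grip_width: 0.007
grip_force: 5.3
```

Emit:
jog_arm(rows="-0.4 0 0 0 0 0 1;-1 0 0 0 0 0 1;-2 0 0 0 0 0 1;-1 0 -5 0 0 0 1;0 0 -6 0 0 0 1")

```text
time: 24.78
position: [0.5385, -0.2103, 0.163]
tool_rot: [-2.317, -2.117, 0.002]
ft_force: [1.7, -0.8, 0.0]
grip_width: 0.008
grip_force: 0.0
```

Emit:
jog_arm(rows="-4 0 -4 0 0 0 1;-5 0 -2 0 0 0 1;-5 0 0 0 0 0 1;0 0 0 0 0 0 1")

```text
time: 25.28
position: [0.5248, -0.3547, 0.2226]
tool_rot: [2.326, 2.111, -0.004]
ft_force: [-0.5, 1.0, 0.1]
grip_width: 0.006
grip_force: 0.0
```

```bash
python3 go.py; python3 - <<'E'
from h import *
import pickle
d=cam("top"); pickle.dump(d,open("top6.pkl","wb")); s=cam("side")
a=cv2.resize(d["img"][175:245,225:320],(570,420),interpolation=cv2.INTER_CUBIC)[:,:480]
b=cv2.resize(s["img"][185:305,225:315],(315,420),interpolation=cv2.INTER_CUBIC)
cv2.imwrite("pics/f.png",np.hstack([a,b]))
E
python3 st.py top6.pkl
```

```text
t 25.27 p [ 0.5248 -0.3547  0.2226] yaw 1.474 tilt [-0.0021 -0.0011 -1.    ] r,phi 0.3168 -1.668
F [-0.5   1.01  0.12] w 0.0062154448724251 q [ 0.84  0.31 -0.36  1.49  0.11  1.37  0.38]
top6.pkl 371 angle -0.104280636 ends [np.float64(0.5600115347821314), np.float64(-0.03972217697125224)] [np.float64(0.6005291894247781), np.float64(-0.04396276637666842)]
```

View pics/f.png

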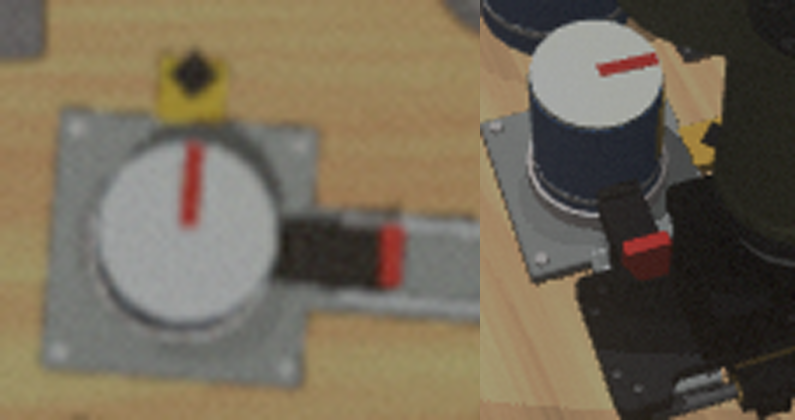

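The picture shows the stripe at (190,180) pointing at the diamond at (193,72), the keeper's pad against the tin and the red tab at (392,257). The stripe angle did not change during the push, and the arm is clear. I'm handing in the job.

```bash
python3 -c "
from bench import ticket
print(ticket.close_job())"
```

```text
the job is handed in; nothing more can be done
None
```

The tin's label faces the front mark (within about 0.7° by the last picture), the keeper's pad is pressed against the tin, the robot is clear, and the job was handed in at about 25 s; no verdict came back.

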